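# Charge the grinding jar and couple it to the bench mill

### The job

Drop both dark steel grinding cylinders into the open aluminium jar while it stands on its cork ring, then lift the jar and push the keyed stub under it into the hub on top of the white bench mill, turning the jar until the key slips into the keyway, and keep pushing against the spring until the jar's underside sits fully home on the hub. Finish while still gripping the jar and pressing it home, for it springs up again if let go; leave the white ceramic cylinder and the other glassware and boxes where they stand.

Things in the scene. Friction and masses are not known exactly. Their poses are not given: they have to be found in the camera images.
- jar_mid (a point): Open round aluminium grinding jar, 0.2 to 0.33 kg, upright on a cork ring (64 mm wide, 26 high). Point: on its axis, half-way up the cup. Cup 44 mm high (rim 22 above, underside 22 below this point), 50 outside, 42 inside, floor 18 below the point. Two flat grip faces, 22 wide, 36 high, centred on this point, face +y and -y, 54 mm apart: grasp across them from above. z up; orange stripe at +x
- mill_mouth (a point): Fixed white bench mill, 240 x 140 mm, top 78 mm high, with a steel hub on it. Point: centre of the hub's mouth, level with its flat top, 90 mm above the table. Hub 47 mm across, bore 23 mm, keyway 8 mm wide reaching 16.5 mm from the axis. The keyway (orange dash beside it) points along this point's +x give or take up to 0.5 rad, differing each time and not in this pose; the hub does not turn. z up
- mill_seat (a joint): Sprung brass seat in the hub's bore, its top 16 mm below the mouth: 0 when up, 0.006 (m) when the jar is fully home. It pushes up with 6 N at first touch and 12 N when the jar is home, more than the weight of the loaded jar
- rod_a_mid (a point): Dark steel grinding cylinder, 16 mm in diameter, 24 mm high, about 40 g, standing on the floor (4 mm thick) of a shallow white tray (240 x 120 mm, rim 9 mm high); point at its centre. The three cylinders stand in a row along the tray's length (roughly along the table's x), about 70 mm apart, in any order
- rod_b_mid (a point): The second dark steel grinding cylinder, same as the first; point at its centre
- rod_white_mid (a point): White ceramic cylinder of the same size on the same tray, to be left alone; point at its centre
- bottle_mid (a point): Orange-filled jar with a blue cap, 54 mm across, 100 mm high; leave alone; point at its centre
- crucible_mid (a point): Small white porcelain crucible, 60 mm across, 38 mm high; leave alone; point at its centre
- matchbox_mid (a point): Small cardboard box 36 x 55 x 15 mm; leave alone; point at its centre
- dish_mid (a point): White evaporating dish, 140 mm across, 45 mm high; leave alone; point at its centre
- vial_mid (a point): Low open glass cup, 48 mm across, 30 mm high; leave alone; point at its centre
- jar: The same jar's keyed stub shaft; origin at the centre of its tip, 44 mm below jar_mid, same axes. Stub 20 mm thick, 22 long below the cup, tip bevelled. A key 5 mm wide sticks out towards +x (under the orange stripe) to 14.5 mm from the axis, along all but the lowest 8 mm (a plain pilot). Off the keyway the key rests on the hub, tip 8 mm deep; turn until it drops. Home: tip 22 mm below the mouth

How it is judged (in metres and radians):
On the way, in this order (a step that is already met when the one before it is completed fails the run):
1. both steel cylinders lie in the jar while it stands on its cork ring (horizontal distance between each of rod_a_mid, rod_b_mid and jar_mid below 0.021 m and z of rod_a_mid in the frame of jar_mid between -0.02 and 0.018 m and z of rod_b_mid in the frame of jar_mid between -0.02 and 0.018 m and height (world z) of jar_mid below 0.056 m and distance of jar_mid from where it was at the start of the episode below 0.02 m), for 0.2 s.
2. the key has slipped into the keyway: the jar is more than 4 mm deeper than where the key rests on the hub (horizontal distance between jar_mid and mill_mouth below 0.004 m and z of jar_mid in the frame of mill_mouth below 0.032 m), for 0.1 s.
At the end, for the whole second after the job is handed in: Jar gripped (over 3 N) and pressed home on the mill: underside within 2.5 mm of the hub top, axes within 3 mm, tilt under 0.06 rad, sprung seat down over 3.5 mm, jar at rest, both steel cylinders inside it; bystanders moved under 30 mm (horizontal distance between each of rod_a_mid, rod_b_mid and jar_mid below 0.021 m and z of rod_a_mid in the frame of jar_mid between -0.02 and 0.018 m and z of rod_b_mid in the frame of jar_mid between -0.02 and 0.018 m and horizontal distance between jar_mid and mill_mouth below 0.003 m and z of jar_mid in the frame of mill_mouth below 0.0245 m and angle between jar_mid's own z axis and vertical below 0.06 rad and value of joint mill_seat above 0.0035 m and linear speed of jar below 0.01 m/s and contact force between the fingers and jar above 3 N); the arm keeps its last pose, push and grip.
It fails at once if the white ceramic cylinder is moved more than 30 mm (distance of rod_white_mid from where it was at the start of the episode above 0.03 m).
It fails at once if the bottle, crucible, cardboard box, dish or glass cup is moved more than 30 mm (distance of any of bottle_mid, crucible_mid, matchbox_mid, dish_mid, vial_mid from where it was at the start of the episode above 0.03 m).
It also fails if it takes over 69 s, if anything falls off the work surface, if the arm or the gripper's body presses on something with over 40 N, if the wrist force passes 120 N, or if a joint passes its speed limit or range.

### The arm

A 7-joint arm with a two-finger parallel gripper is mounted at the origin on the work surface. World frame = base frame: x ahead of the robot, y to its left, z up, the work surface at z = 0. Lengths are in mm, angles in rad, forces in N, time in s.
With the tool pointing down it reaches from about 375 to 925 mm from the base axis. Payload 3.1 kg.
Tool frame: the origin (TCP) lies midway between the tips of the shut fingers; the grasp point (between the pads) lies 19 mm behind it; z points along the fingers, y is the direction in which the jaws open and shut (so a half turn about z gives the same grasp; the last joint's range is limited). The gripper opens to 85 mm and grips with 20 to 120 N. Pads are 22 mm wide; open, the fingers measure 114 mm over their backs; the gripper's body (76 mm by 85 mm) begins 54 mm behind the grasp point. The pads swing forward as they close: fully open they stand 13 mm farther back than shut.
Start: joints at [1.039, 0.383, 0.044, 1.598, -0.018, 1.161, -0.05], TCP at [273.228, -589.788, 231.269] pointing down, gripper open.
Joint ranges: [-2.61, 2.61], [-0.41, 2.15], [-1.48, 1.57], [0, 2.5], [-1.57, 4.71], [0.05, 1.97], [-2.85, 2.85]. Speed limits (rad/s): [2.79, 2.79, 3.14, 3.14, 3.14, 3.14, 3.14].

### API

Orientations are given as a 3x3 rotation matrix whose columns are the frame's x, y, z axes.
In Python, from cell import telemetry, optics, ctrl, nets gives the robot as it stands. The module is installed in compiled form; this text tells all that it offers.
- The arm moves only by the tool servo_tool, never from a script. Its arguments are lists of equal length, an entry for each row: "linear": the shift along the tool's x, y, z in cm, a list of three; "rot": the turn, a rotation vector about the tool's x, y, z in degrees, a list of three; "grip": the gripper's target within -1 to 1 (fully open at 1, half-way at 0, shut at -1). In form: {"linear": [[dx, dy, dz], ...], "rot": [[wx, wy, wz], ...], "grip": [grip, ...]}. A call has exactly 5 rows; each row is the pose to reach, as a shift and turn from the pose commanded when the call began, along the tool's axes at that moment; what a row does not reach only later rows make up. A row lasts 1/12 s, in which the tool goes at most 41.7 mm and 7.16 degrees, less where a joint would pass 70% of its speed; a pose out of reach is approached as far as the arm can. A call with a gripper value outside its range is refused whole. The fingers move at their own pace and stop on an object; "force" is the grip in N (left out, the last holds). Time passes only in rows, so rows that repeat a pose let the fingers close, or fill a call up. It gives the time, the measured TCP pose, the force and the opening at its end, in the units of the state.
- telemetry.get_state(): the state, without advancing time (a new reading comes with each control period).
- optics.grab_frame(name): name is "scene" or "top"; returns the picture (480x640x3 uint8, red, green, blue); there is no depth.
- optics.camera_model(name): a dict with "fx", "fy", "cx", "cy" (pixels), "extrinsics" (4x4, takes a point from world to camera coordinates). Camera axes: x right, y down, z forward; pixel columns grow to the right and rows downward; lengths in mm; the calibration is good to about 2 mm. A picture is of the moment at which its call begins. camera_model takes no time and is no camera call.
- ctrl.job_done(): hands the job in, once; it reports no verdict.
Trained networks look in the newest picture that a camera, given by its name, has taken for a name from the list of things; names that differ only in an ending like _2 or _b are one class to them, and where a whole thing is asked for, a point or a joint stands for the part that bears it (a point fixed in the world has none). Each returns a list of dicts, best first, with "score" (0 to 1); they miss things now and then, are a little off and sometimes report something else, mostly with a low value. They report only what shows in the picture. A call takes as long as a camera call.
- nets.recognise(camera, label): "bbox" ([left, top, right, bottom] in pixels, round what is visible of it).
The state is a dict: "clock": time; "joint_positions": joint angles; "qvel": joint speeds; "tau": joint torques, N m; "tcp_pos": TCP position; "ee_rot": TCP orientation; "wrist_force": force on the tool from outside, world axes, zero at the start; "wrist_torque": the same for the moment, N m; "grip_width": finger opening in mm.
Only numpy, scipy, OpenCV 4.12 (cv2) and the standard library are available. Lean on these libraries where they do the work, as an engineer would, in place of code of your own. Each camera call takes 0.05 s, during which the arm holds its last target. There are 200 camera calls.

## Working session

There is one attempt and no reset: what is moved stays moved. The work goes in short steps, Python scripts to look and compute and a tool call to move; the robot and the scene stay as the last step left them, time stands still between calls to the robot, and variables do not carry over. Pictures are saved under pics/ and viewed, about 8 in all and at most 12, crops included, and the job is handed in when it is done.

Besides the shell and the picture viewer there is one more tool, called after "Call:" as name(argument=value, ...) on one line, values as JSON. servo_tool: Moves the arm, as the interface text tells. Its arguments: {"type":"object","properties":{"linear":{"type":"array","items":{"type":"array","items":{"type":"number"}}},"rot":{"type":"array","items":{"type":"array","items":{"type":"number"}}},"grip":{"type":"array","items":{"type":"number"}},"force":{"type":"number"}},"required":["linear","rot","grip"]}

```bash
mkdir -p pics; python3 - <<'E'
from cell import telemetry, optics, nets
import cv2,numpy as np
s=telemetry.get_state();print(s['clock'],s['tcp_pos'],s['ee_rot'],s['grip_width'],s['wrist_force'])
for c in("scene","top"):
    im=optics.grab_frame(c);cv2.imwrite(f'pics/{c}0.png',im[:,:,::-1]);m=optics.camera_model(c)
    print(c,m['fx'],m['fy'],m['cx'],m['cy'],np.round(m['extrinsics'],4).tolist())
    for l in("jar_mid","mill_mouth","mill_seat","rod_a_mid","rod_white_mid","bottle_mid","jar"):
        print(l,[(np.round(d['bbox'],1).tolist(),round(d['score'],2)) for d in nets.recognise(c,l)[:4]])
E
```

```text
0.0 [ 272.79293795 -588.93332525  229.87675181] [[ 9.07339151e-01  4.20397619e-01 -1.22736200e-03]
 [ 4.20399389e-01 -9.07336168e-01  2.33070480e-03]
 [-1.33807189e-04 -2.63072195e-03 -9.99996531e-01]] 85.72298835713742 [0.97532669 0.40156739 0.28189564]
scene 437.45701146784745 437.45701146784745 324.25185214084314 237.78054637850406 [[0.274, 0.9616, 0.017, -244.1219], [0.7762, -0.2107, -0.5942, -346.2938], [-0.5678, 0.176, -0.8041, 1330.1146], [0.0, 0.0, 0.0, 1.0]]
jar_mid [([234.6, 246.2, 263.2, 273.9], 0.97)]
mill_mouth [([336.3, 198.9, 418.2, 309.3], 0.7)]
mill_seat []
rod_a_mid [([158.5, 287.3, 169.2, 300.5], 0.56)]
rod_white_mid [([158.0, 314.4, 170.1, 327.9], 0.6)]
bottle_mid [([270.6, 326.7, 298.2, 371.3], 0.9)]
jar [([240.1, 245.1, 265.1, 272.2], 0.78)]
top 516.4372231665519 516.4372231665519 323.1528676602786 243.69674520101358 [[0.0064, -1.0, 0.0023, 84.6939], [-0.9923, -0.0067, -0.1239, 572.5889], [0.1239, -0.0015, -0.9923, 1349.6147], [0.0, 0.0, 0.0, 1.0]]
jar_mid [([372.5, 249.4, 395.6, 269.8], 0.85)]
mill_mouth [([247.5, 192.1, 314.9, 291.7], 0.56)]
mill_seat []
rod_a_mid []
rod_white_mid []
bottle_mid [([362.6, 163.2, 385.8, 189.4], 0.65)]
jar [([371.7, 247.6, 395.4, 268.4], 0.64)]
```

View pics/top0.png

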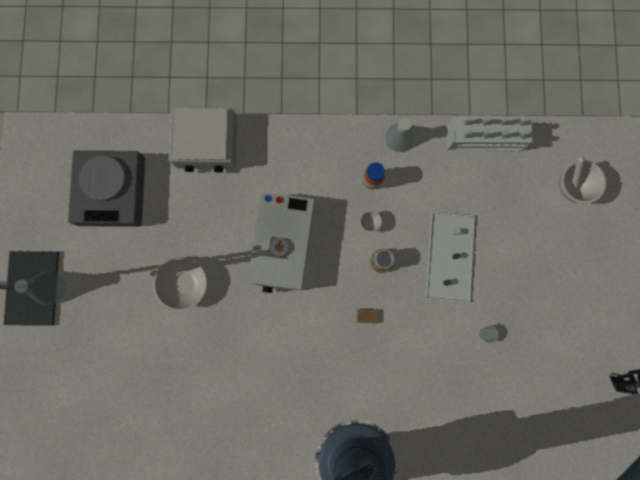

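View pics/scene0.png

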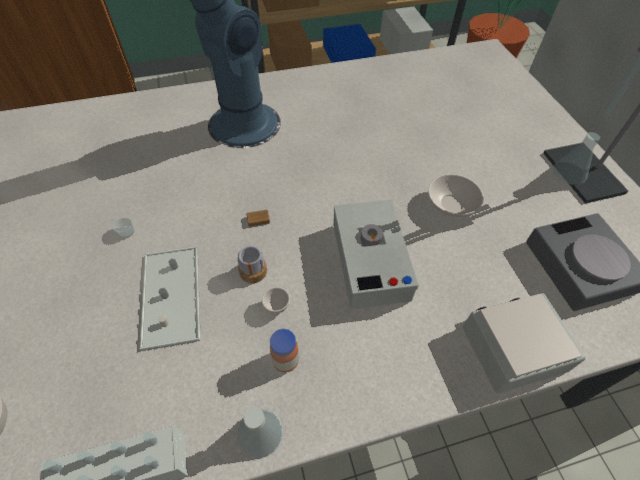

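Top view: dark rods near (457,256) and (448,282), white rod near (460,232), jar (383,260), mill hub (281,247). Scene view: dark rods (173,265) and (164,294), white rod (163,323), jar (252,262), hub (372,235). Next I'll enlarge these for exact pixels.

```bash
cat > h.py <<'E'
import numpy as np, cv2
from cell import telemetry, optics, nets
M={c:optics.camera_model(c) for c in("scene","top")}
def proj(c,p):
    m=M[c];q=m['extrinsics']@np.r_[p,1];return np.array([m['fx']*q[0]/q[2]+m['cx'],m['fy']*q[1]/q[2]+m['cy']])
def at_z(c,px,z):
    m=M[c];E=m['extrinsics'];R,t=E[:3,:3],E[:3,3];d=R.T@np.array([(px[0]-m['cx'])/m['fx'],(px[1]-m['cy'])/m['fy'],1]);o=-R.T@t
    return (o+d*(z-o[2])/d[2])
def tile(im,x0,y0,w,h,k):
    t=cv2.resize(im[y0:y0+h,x0:x0+w],None,fx=k,fy=k,interpolation=cv2.INTER_CUBIC)
    t=cv2.convertScaleAbs(t,alpha=1.3,beta=15)
    for i in range(0,w,10):
        cv2.line(t,(i*k,0),(i*k,5),(0,255,0),1);cv2.putText(t,str(x0+i),(i*k,14),0,.33,(0,255,0),1)
    for j in range(0,h,10):
        cv2.line(t,(0,j*k),(5,j*k),(0,255,0),1);cv2.putText(t,str(y0+j),(6,j*k+4),0,.33,(0,255,0),1)
    return t
E
python3 - <<'E'
from h import *
t=cv2.imread('pics/top0.png');s=cv2.imread('pics/scene0.png')
r1=np.hstack([tile(t,435,222,33,72,8)[:300*2][:, :264], tile(t,366,240,33,36,8), tile(t,263,230,33,36,8)][1:])
a=[tile(t,435,222,33,72,4),tile(s,150,255,33,76,4)]
rod=np.hstack([np.vstack([tile(t,436,224,33,37,8),tile(t,436,261,33,37,8)]),np.vstack([tile(s,152,254,33,37,8),tile(s,152,289,33,37,8)])])
cv2.imwrite('pics/rods.png',rod)
jm=np.vstack([np.hstack([tile(t,364,241,40,37,10),tile(t,263,230,40,37,10)])[:,:800],np.hstack([tile(s,232,242,40,40,10)[:,:400],tile(s,352,216,40,40,10)])])
cv2.imwrite('pics/jm.png',cv2.resize(jm,(800,770))[:] if jm.shape[0]<=600 else cv2.resize(jm,None,fx=600/jm.shape[0],fy=600/jm.shape[0]))
print(rod.shape,jm.shape)
E
```

```text
(592, 528, 3) (770, 800, 3)
```

View pics/rods.png

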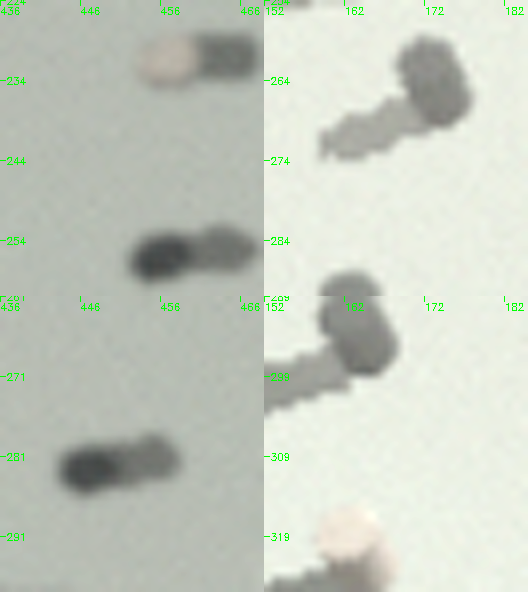

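View pics/jm.png

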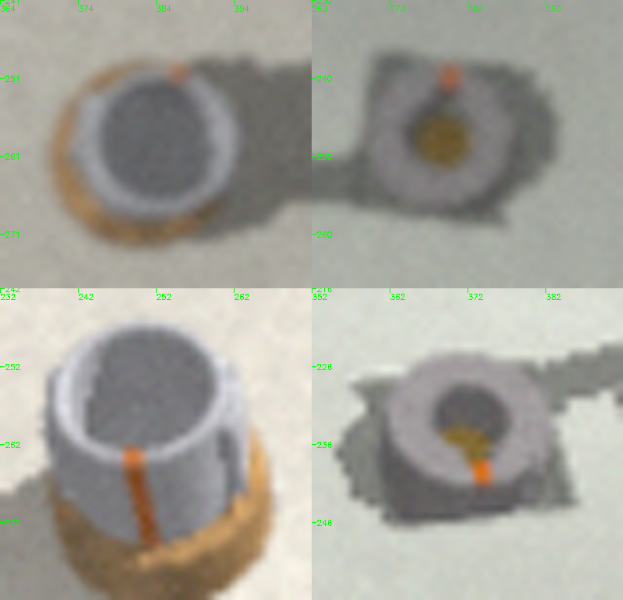

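The enlargement shows the jar rim centre at about (383.5,258.3) in top and (249.0,254.7) in scene. The hub centre is near (279.2,247.3) and (371.8,232.2), and the orange dashes show clearly. The dark rods are at (455.5,255.8) and (446.5,282.2) in top.

```bash
python3 - <<'E'
from h import *
for n,z,t,s in [("jar",70,(383.5,258.3),(249,254.7)),("jstripe",70,(386.2,249.9),(248.7,262.9)),("hub",90,(279.2,247.3),(371.8,232.2)),("hdash",90,(280.2,239.4),(373.45,239.25)),
  ("rod1",16,(455.5,255.75),(172.75,263.9)),("rod2",16,(446.5,282.25),(163.1,293)),("rod_w",16,(456.4,231.2),(162,320)),("matchbox",8,(368,316),(258,218)),("vial",15,(489,334),(124,228)),("crucible",30,(372,221),(276,298))]:
    a,b=at_z("top",t,z),at_z("scene",s,z)
    print(n,a.round(1)[:2],b.round(1)[:2])
E
```

```text
jar [530.4 -69. ] [528.6 -70. ]
jstripe [552.5 -76.2] [549.7 -74.4]
hub [555.1 201.6] [554.5 204.9]
hdash [575.6 199.3] [574.  201.9]
rod1 [ 543.9 -270.9] [ 469.9 -243.2]
rod2 [ 471.9 -244.8] [ 541.7 -269.4]
rod_w [ 611.3 -275.1] [ 607.2 -275.8]
matchbox [380.3 -33.4] [380.3 -28.3]
vial [ 335.  -355.2] [ 332.  -349.4]
crucible [635.5 -43.4] [627.3 -33.7]
```

```bash
cat >> h.py <<'E'
from scipy.spatial.transform import Rotation as Ro
def to(x,y,z,yaw):
    "move for TCP to xyz (mm), tool x at world yaw (deg), pointing down"
    s=telemetry.get_state();R=np.array(s['ee_rot']);d=R.T@(np.array([x,y,z])-s['tcp_pos'])/10
    T=Ro.from_euler('z',yaw,degrees=True).as_matrix()@np.diag([1,-1,-1.])
    print('t',round(s['clock'],2),'tcp',np.round(s['tcp_pos'],1),'w',round(s['grip_width'],1),'F',np.round(s['wrist_force'],1),'yaw',np.degrees(np.arctan2(R[1,0],R[0,0])).round(1),
     '| lin',d.round(2).tolist(),'rot',Ro.from_matrix(R.T@T).as_rotvec(degrees=True).round(1).tolist())
E
sed -n 1,1p h.py
```

```text
import numpy as np, cv2
```

Call:
servo_tool(linear=[[3.2,-2.3,1.1],[6.5,-4.6,2.2],[9.7,-6.9,3.3],[13.0,-9.2,4.4],[16.2,-11.5,5.5]], rot=[[0,0,7],[0,0,14],[0,0,21],[0,0,28],[0,0,35]], grip=[0,0,0,0,0], force=40)

```text
clock: 1.22
tcp_pos: [371.6, -418.0, 176.8]
ee_rot: [[0.985, -0.174, 0.001], [-0.174, -0.985, -0.0], [0.001, 0.0, -1.0]]
wrist_force: [0.9, -0.2, -0.4]
grip_width: 42.5
```

```bash
python3 -c "
from h import *
to(471,-244,120,-17)"
```

```text
t 1.22 tcp [ 371.6 -418.   176.8] w 42.5 F [ 0.9 -0.2 -0.4] yaw -10.0 | lin [6.76, -18.86, 5.69] rot [0.0, -0.0, 7.0]
```

Call:
servo_tool(linear=[[1.4,-3.9,1.1],[2.7,-7.7,2.3],[4.1,-11.5,3.4],[5.5,-15.3,4.6],[6.8,-18.9,5.7]], rot=[[0,0,2],[0,0,4],[0,0,6],[0,0,7],[0,0,7]], grip=[0,0,0,0,0])

```text
clock: 1.63
tcp_pos: [470.1, -243.8, 120.1]
ee_rot: [[0.958, -0.288, 0.001], [-0.288, -0.958, -0.001], [0.001, 0.0, -1.0]]
wrist_force: [0.6, -0.2, 0.4]
grip_width: 42.5
```

Call:
servo_tool(linear=[[0,0,2.5],[0,0,5],[0,0,7],[0,0,7],[0,0,7]], rot=[[0,0,0],[0,0,0],[0,0,0],[0,0,0],[0,0,0]], grip=[0,0,0,0,0])

```text
clock: 2.05
tcp_pos: [468.2, -244.9, 49.4]
ee_rot: [[0.958, -0.287, -0.003], [-0.287, -0.958, 0.001], [-0.003, -0.0, -1.0]]
wrist_force: [-0.3, -0.3, 0.6]
grip_width: 42.5
```

```bash
python3 - <<'E'
from h import *
to(471,-244,14,-17)
t=optics.grab_frame("top")[:,:,::-1].copy();s=optics.grab_frame("scene")[:,:,::-1].copy()
a=proj("top",telemetry.get_state()['tcp_pos']).astype(int);b=proj("scene",telemetry.get_state()['tcp_pos']).astype(int);print(a,b)
cv2.imwrite('pics/r1.png',np.hstack([tile(t,a[0]-20,a[1]-25,50,70,8),tile(s,b[0]-25,b[1]-35,50,70,8)]))
E
```

```text
t 2.05 tcp [ 468.2 -244.9   49.4] w 42.5 F [-0.3 -0.3  0.6] yaw -16.7 | lin [0.25, -0.17, 3.54] rot [-0.0, 0.2, 0.3]
[450 282] [167 255]
```

View pics/r1.png

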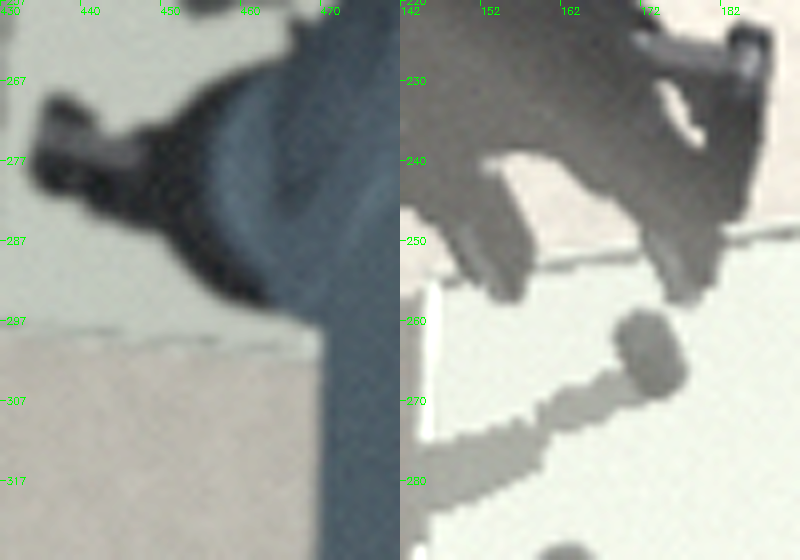

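The scene crop shows fingertips at (155,257) and (177,258), straddling the rod at (173,264) in line with the estimate. Going down and gripping.

Call:
servo_tool(linear=[[0.25,-0.15,1.8],[0.25,-0.15,3.5],[0.25,-0.15,3.5],[0.25,-0.15,3.5],[0.25,-0.15,3.5]], rot=[[0,0,0],[0,0,0],[0,0,0],[0,0,0],[0,0,0]], grip=[0,0,0,-1,-1])

```text
clock: 2.57
tcp_pos: [473.2, -245.4, 16.7]
ee_rot: [[0.958, -0.288, 0.002], [-0.288, -0.958, -0.001], [0.003, 0.0, -1.0]]
wrist_force: [0.4, -0.5, -0.1]
grip_width: 19.4
```

Call:
servo_tool(linear=[[0,0,0],[0,0,0],[0,0,0],[0,0,-2],[0,0,-4]], rot=[[0,0,0],[0,0,0],[0,0,0],[0,0,0],[0,0,0]], grip=[-1,-1,-1,-1,-1])

```text
clock: 2.98
tcp_pos: [470.6, -244.0, 54.7]
ee_rot: [[0.958, -0.287, -0.003], [-0.287, -0.958, 0.001], [-0.003, -0.0, -1.0]]
wrist_force: [0.1, -0.4, -0.3]
grip_width: 13.7
```

```bash
python3 -c "
from h import *
to(530+9,-69.5-3,140,-15)"
```

```text
t 2.98 tcp [ 470.6 -244.    54.7] w 13.7 F [ 0.1 -0.4 -0.3] yaw -16.7 | lin [1.6, -18.39, -8.52] rot [-0.0, 0.2, -1.7]
```

Call:
servo_tool(linear=[[0,0,-4],[0.4,-3.5,-6.5],[0.8,-7.5,-8.5],[1.1,-11.5,-8.5],[1.4,-15.5,-8.5]], rot=[[0,0,0],[0,0,0],[0,0,-1],[0,0,-1],[0,0,-1.7]], grip=[-1,-1,-1,-1,-1])

```text
clock: 3.4
tcp_pos: [531.7, -100.8, 143.1]
ee_rot: [[0.965, -0.261, 0.006], [-0.261, -0.965, -0.001], [0.006, -0.0, -1.0]]
wrist_force: [1.8, -0.8, -1.5]
grip_width: 13.5
```

```bash
python3 - <<'E'
from h import *
to(539,-72,140,-15)
s=optics.grab_frame("scene")[:,:,::-1].copy();t=optics.grab_frame("top")[:,:,::-1]
cv2.imwrite('pics/r2t.png',t)
b=proj("scene",telemetry.get_state()['tcp_pos']).astype(int);print(b)
cv2.imwrite('pics/r2.png',np.hstack([tile(s,b[0]-25,b[1]-35,50,70,8),tile(s,145,245,50,70,8)]))
E
```

```text
t 3.4 tcp [ 531.7 -100.8  143.1] w 13.5 F [ 1.8 -0.8 -1.5] yaw -15.1 | lin [-0.04, -2.97, 0.31] rot [-0.0, -0.3, -0.1]
[235 238]
```

View pics/r2.png

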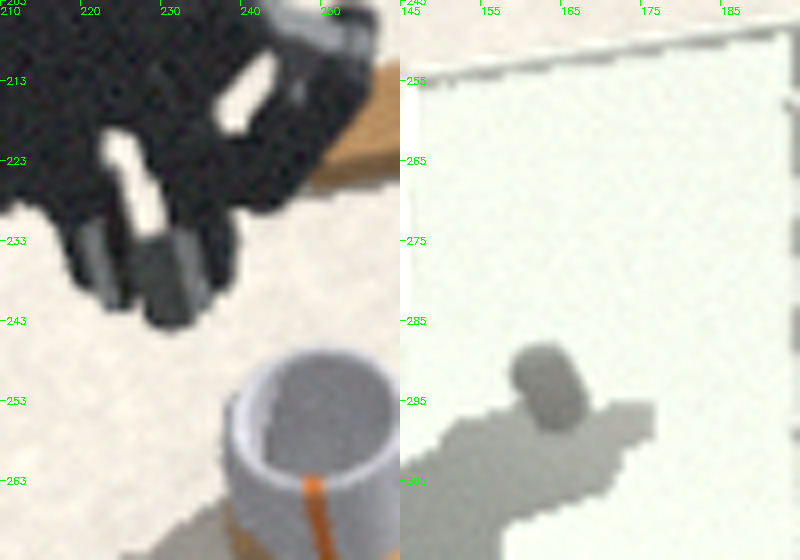

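```bash
python3 - <<'E'
from h import *
for p,z in [((230.7,241),133),((230.7,239.5),133),((229,239),143)]: print(p,at_z("scene",p,z).round(1))
for dx in(0,5,10,15):
  for z in (131,143): print(dx,z,proj("scene",np.array([531.7,-100.8,z])+dx*np.array([.966,-.26,0])).round(1))
E
```

```text
(230.7, 241) [ 529.2 -100.5  133. ]
(230.7, 239.5) [525.4 -99.9 133. ]
(229, 239) [ 530.9 -102.7  143. ]
0 131 [230.9 242.5]
0 143 [230.  239.1]
5 131 [230.6 244.5]
5 143 [229.7 241.1]
10 131 [230.4 246.5]
10 143 [229.4 243.1]
15 131 [230.1 248.5]
15 143 [229.2 245.1]
```

The rod is held between the fingers at about (230,241), centred on the TCP, and rod 2 is undisturbed at (163,293). Next: move over the jar and drop.

Call:
servo_tool(linear=[[0,-1.5,0.3],[0,-3,0.3],[0,-3,2],[0,-3,3.5],[0,-3,3.5]], rot=[[0,0,0],[0,0,0],[0,0,0],[0,0,0],[0,0,0]], grip=[-1,-1,-1,-1,-1])

```text
clock: 3.92
tcp_pos: [534.3, -71.7, 102.3]
ee_rot: [[0.966, -0.258, -0.006], [-0.258, -0.966, 0.001], [-0.006, 0.001, -1.0]]
wrist_force: [-0.8, 1.0, -0.9]
grip_width: 13.7
```

```bash
python3 -c "
from h import *
to(538.5,-72,76,-15)"
```

```text
t 3.92 tcp [534.3 -71.7 102.3] w 13.7 F [-0.8  1.  -0.9] yaw -14.9 | lin [0.43, -0.08, 2.63] rot [0.1, 0.4, 0.1]
```

Call:
servo_tool(linear=[[0.1,0,0],[0.2,0,0.7],[0.2,0,1.4],[0.2,0,2.1],[0.2,0,2.5]], rot=[[0,0,0],[0,0,0],[0,0,0],[0,0,0],[0,0,0]], grip=[-1,-1,-1,-1,-1])

```text
clock: 4.33
tcp_pos: [538.8, -73.0, 79.4]
ee_rot: [[0.966, -0.259, -0.001], [-0.259, -0.966, 0.0], [-0.001, 0.0, -1.0]]
wrist_force: [-0.4, -0.7, -0.7]
grip_width: 13.6
```

```bash
python3 - <<'E'
from h import *
to(538.5,-72,76,-15)
s=optics.grab_frame("scene")[:,:,::-1].copy()
to(538.5,-72,76,-15)
cv2.imwrite('pics/r3.png',tile(s,220,215,60,65,9))
E
```

```text
t 4.33 tcp [538.8 -73.   79.4] w 13.6 F [-0.4 -0.7 -0.7] yaw -15.0 | lin [-0.06, -0.09, 0.34] rot [0.0, 0.0, -0.0]
t 4.38 tcp [538.1 -72.9  78.6] w 13.8 F [-0.5  0.1 -1.2] yaw -15.0 | lin [0.02, -0.09, 0.26] rot [0.0, 0.1, -0.0]
```

View pics/r3.png

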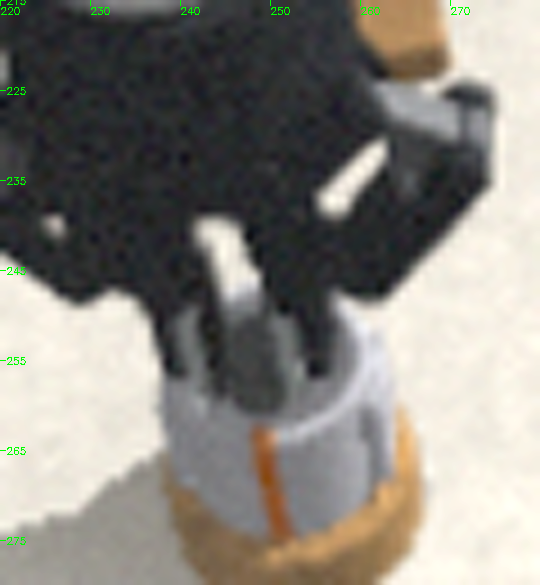

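The rod end at (248,259) lies inside the mouth, just behind the front rim. Releasing.

Call:
servo_tool(linear=[[-0.1,0,0],[-0.1,0,0],[-0.1,0,0],[-0.1,0,0],[-0.1,0,-3]], rot=[[0,0,0],[0,0,0],[0,0,0],[0,0,0],[0,0,0]], grip=[-1,0,0,0,0])

```text
clock: 4.8
tcp_pos: [533.2, -72.1, 105.4]
ee_rot: [[0.966, -0.258, -0.012], [-0.258, -0.966, 0.001], [-0.012, 0.002, -1.0]]
wrist_force: [-0.3, 0.3, -1.1]
grip_width: 42.7
```

```bash
python3 -c "
from h import *
to(543,-270,120,-17)"
```

```text
t 4.8 tcp [533.2 -72.1 105.4] w 42.7 F [-0.3  0.3 -1.1] yaw -15.0 | lin [6.04, 18.87, -1.5] rot [0.1, 0.7, 2.0]
```

Call:
servo_tool(linear=[[1.1,3.5,-1.5],[2.3,7.3,-2],[3.4,11,-2],[4.6,14.8,-2],[5.6,18.8,-2]], rot=[[0,0,0],[0,0,1],[0,0,2],[0,0,2],[0,0,2]], grip=[0,0,0,0,0])

```text
clock: 5.22
tcp_pos: [544.7, -269.9, 131.3]
ee_rot: [[0.957, -0.291, 0.002], [-0.291, -0.957, -0.0], [0.002, -0.0, -1.0]]
wrist_force: [0.9, -0.4, -0.2]
grip_width: 42.5
```

```bash
python3 -c "
from h import *
optics.grab_frame('scene');optics.grab_frame('scene');optics.grab_frame('scene')
to(543,-270,14,-17)"
```

```text
t 5.37 tcp [ 542.3 -275.3  130.7] w 42.9 F [ 0.6  0.2 -0.7] yaw -17.5 | lin [-0.11, -0.57, 11.67] rot [0.2, -0.1, -0.5]
```

Call:
servo_tool(linear=[[0,-0.5,3],[0,-0.5,5],[0,-0.5,7],[0,-0.5,8],[0,-0.5,8]], rot=[[0,0,0],[0,0,0],[0,0,0],[0,0,0],[0,0,0]], grip=[0,0,0,0,0])

```text
clock: 5.78
tcp_pos: [543.2, -261.2, 47.4]
ee_rot: [[0.957, -0.29, -0.005], [-0.29, -0.957, 0.003], [-0.006, -0.001, -1.0]]
wrist_force: [-0.3, 0.3, 0.2]
grip_width: 42.4
```

```bash
python3 -c "
from h import *
optics.grab_frame('scene');optics.grab_frame('scene')
to(543,-270,14,-17)"
```

```text
t 5.88 tcp [ 545.7 -263.    50.5] w 42.7 F [ 0.2 -0.4  0.5] yaw -16.9 | lin [-0.05, 0.75, 3.65] rot [-0.0, -0.0, 0.1]
```

Call:
servo_tool(linear=[[-0.1,0.5,0],[-0.1,0.5,1],[-0.1,0.5,2],[-0.1,0.5,2],[-0.1,0.5,2]], rot=[[0,0,0],[0,0,0],[0,0,0],[0,0,0],[0,0,0]], grip=[0,0,0,0,0])

```text
clock: 6.3
tcp_pos: [541.7, -267.9, 29.1]
ee_rot: [[0.956, -0.292, -0.002], [-0.292, -0.956, 0.001], [-0.002, -0.0, -1.0]]
wrist_force: [-0.3, -0.3, 0.2]
grip_width: 42.8
```

```bash
python3 -c "
from h import *
to(543,-270,14,-17)"
```

```text
t 6.3 tcp [ 541.7 -267.9   29.1] w 42.8 F [-0.3 -0.3  0.2] yaw -17.0 | lin [0.18, 0.16, 1.51] rot [-0.0, 0.1, -0.0]
```

Call:
servo_tool(linear=[[0.1,0.15,0.7],[0.1,0.15,1.5],[0.1,0.15,1.5],[0.1,0.15,1.5],[0.1,0.15,1.5]], rot=[[0,0,0],[0,0,0],[0,0,0],[0,0,0],[0,0,0]], grip=[0,0,0,-1,-1])

```text
clock: 6.72
tcp_pos: [543.2, -270.0, 14.9]
ee_rot: [[0.956, -0.292, -0.0], [-0.292, -0.956, 0.0], [-0.0, -0.0, -1.0]]
wrist_force: [-0.2, 1.0, 0.5]
grip_width: 19.7
```

Call:
servo_tool(linear=[[0,0,0],[0,0,0],[0,0,0],[0,0,-2],[0,0,-4]], rot=[[0,0,0],[0,0,0],[0,0,0],[0,0,0],[0,0,0]], grip=[-1,-1,-1,-1,-1])

```text
clock: 7.13
tcp_pos: [541.6, -269.3, 54.0]
ee_rot: [[0.956, -0.292, -0.004], [-0.292, -0.956, 0.002], [-0.004, -0.001, -1.0]]
wrist_force: [1.2, -0.5, -0.3]
grip_width: 13.7
```

```bash
python3 -c "
from h import *
to(530-9,-69.5+2.5,140,-15)"
```

```text
t 7.13 tcp [ 541.6 -269.3   54. ] w 13.7 F [ 1.2 -0.5 -0.3] yaw -17.0 | lin [-7.91, -18.75, -8.55] rot [-0.0, 0.2, -2.0]
```

Call:
servo_tool(linear=[[0,0,-4],[-1.8,-4,-7],[-3.5,-8,-8.5],[-5,-11.5,-8.5],[-6.5,-15,-8.5]], rot=[[0,0,0],[0,0,0],[0,0,-1],[0,0,-2],[0,0,-2]], grip=[-1,-1,-1,-1,-1])

```text
clock: 7.55
tcp_pos: [527.2, -114.3, 142.7]
ee_rot: [[0.966, -0.26, 0.005], [-0.26, -0.966, -0.001], [0.006, -0.0, -1.0]]
wrist_force: [0.9, 1.1, -0.6]
grip_width: 14.0
```

Call:
servo_tool(linear=[[-0.7,-2,0],[-1.2,-3,0],[-1.5,-3.7,0],[-1.5,-3.7,0.7],[-1.5,-3.7,1.5]], rot=[[0,0,0],[0,0,0],[0,0,0],[0,0,0],[0,0,0]], grip=[-1,-1,-1,-1,-1])

```text
clock: 7.97
tcp_pos: [521.5, -77.4, 124.9]
ee_rot: [[0.965, -0.261, 0.002], [-0.261, -0.965, -0.001], [0.002, 0.001, -1.0]]
wrist_force: [-0.4, -0.2, -0.5]
grip_width: 13.8
```

```bash
python3 -c "
from h import *
for i in range(4): optics.grab_frame('scene')
to(530-9,-69.5+2.5,78,-15)"
```

```text
t 8.17 tcp [520.2 -77.6 123.9] w 14.0 F [1.  0.3 0.2] yaw -15.2 | lin [-0.19, -1.05, 4.59] rot [0.1, 0.1, -0.2]
```

Call:
servo_tool(linear=[[-0.2,-0.5,0.5],[-0.2,-1,1.5],[-0.2,-1,2.5],[-0.2,-1,3.3],[-0.2,-1,3.7]], rot=[[0,0,0],[0,0,0],[0,0,0],[0,0,0],[0,0,0]], grip=[-1,-1,-1,-1,-1])

```text
clock: 8.58
tcp_pos: [520.1, -64.9, 85.9]
ee_rot: [[0.966, -0.258, -0.003], [-0.258, -0.966, 0.0], [-0.003, 0.001, -1.0]]
wrist_force: [-0.0, -0.8, -0.2]
grip_width: 14.2
```

```bash
python3 - <<'E'
from h import *
for i in range(2): s=optics.grab_frame("scene")[:,:,::-1].copy()
to(521,-67,78,-15)
cv2.imwrite('pics/r4.png',tile(s,220,215,60,65,9))
E
```

```text
t 8.68 tcp [520.2 -65.1  86.4] w 13.9 F [-0.2  0.5  0.4] yaw -15.0 | lin [0.13, 0.16, 0.84] rot [0.0, 0.2, 0.0]
```

View pics/r4.png

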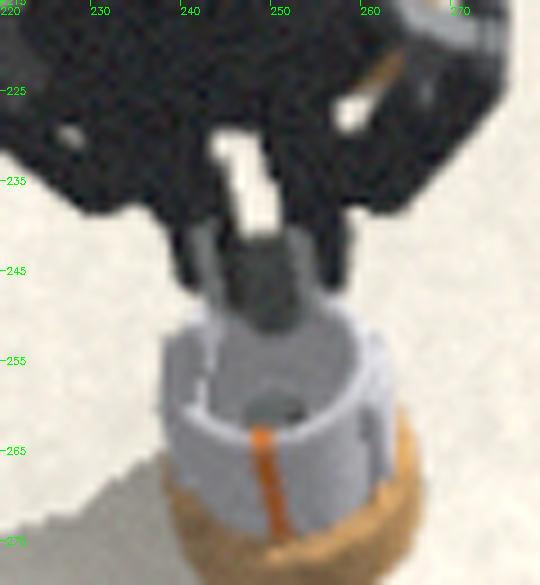

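The first rod stands in the jar's front part at (250,260). The second hangs over the rear half at (249,248). Lowering and releasing.

Call:
servo_tool(linear=[[0.1,0.15,0.4],[0.1,0.15,0.9],[0.1,0.15,0.9],[0.1,0.15,0.9],[0.1,0.15,0.9]], rot=[[0,0,0],[0,0,0],[0,0,0],[0,0,0],[0,0,0]], grip=[-1,-1,-1,-1,-1])

```text
clock: 9.1
tcp_pos: [522.3, -66.9, 79.2]
ee_rot: [[0.966, -0.259, 0.0], [-0.259, -0.966, 0.0], [0.0, -0.0, -1.0]]
wrist_force: [0.7, 0.3, 0.6]
grip_width: 14.1
```

Call:
servo_tool(linear=[[0,0,0],[0,0,0],[0,0,0],[0,0,0],[0,0,-1]], rot=[[0,0,0],[0,0,0],[0,0,0],[0,0,0],[0,0,0]], grip=[0,0,0,0.5,1])

```text
clock: 9.52
tcp_pos: [520.3, -66.7, 87.6]
ee_rot: [[0.966, -0.259, -0.004], [-0.259, -0.966, 0.0], [-0.004, 0.001, -1.0]]
wrist_force: [-1.2, 0.2, 0.5]
grip_width: 65.6
```

Call:
servo_tool(linear=[[0,0,-1],[0.3,0,-2],[0.6,0.1,-3],[0.9,0.1,-3],[0.9,0.1,-3]], rot=[[0,0,0],[0,0,0],[0,0,0],[0,0,0],[0,0,0]], grip=[1,1,1,1,1])

```text
clock: 9.93
tcp_pos: [532.6, -70.7, 120.7]
ee_rot: [[0.966, -0.259, 0.004], [-0.259, -0.966, -0.0], [0.004, -0.001, -1.0]]
wrist_force: [0.7, -0.8, -0.4]
grip_width: 85.7
```

```bash
python3 - <<'E'
from h import *
for i in range(2): s=optics.grab_frame("scene")[:,:,::-1].copy()
to(530,-69.5,34,-15)
cv2.imwrite('pics/r5.png',tile(s,215,205,80,75,8))
E
```

```text
t 10.03 tcp [530.5 -70.3 119. ] w 85.5 F [ 0.   0.3 -0.8] yaw -15.0 | lin [-0.07, -0.06, 8.5] rot [0.0, 0.0, -0.0]
```

View pics/r5.png

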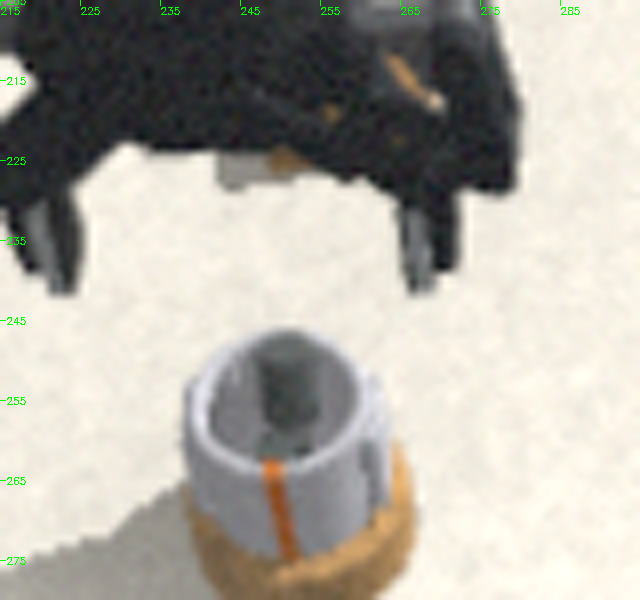

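Both rods are in the jar: one standing at the rear at (250,253), one at the front. The jar is unmoved and the open fingers straddle it. Going down to grasp.

Call:
servo_tool(linear=[[0,0,2],[-0.05,0,4],[-0.05,0,6],[-0.05,0,8],[-0.05,0,9]], rot=[[0,0,0],[0,0,0],[0,0,0],[0,0,0],[0,0,0]], grip=[1,1,1,1,1])

```text
clock: 10.45
tcp_pos: [527.2, -69.8, 25.9]
ee_rot: [[0.966, -0.258, -0.006], [-0.258, -0.966, 0.001], [-0.006, 0.001, -1.0]]
wrist_force: [-1.0, 0.1, -0.1]
grip_width: 85.4
```

Call:
servo_tool(linear=[[0,0,0],[0,0,0],[0,0,0],[0,0,0],[0,0,0]], rot=[[0,0,0],[0,0,0],[0,0,0],[0,0,0],[0,0,0]], grip=[1,0.6,0.3,-1,-1], force=80)

```text
clock: 10.87
tcp_pos: [531.9, -70.0, 30.7]
ee_rot: [[0.966, -0.259, 0.004], [-0.259, -0.966, -0.0], [0.004, -0.001, -1.0]]
wrist_force: [0.1, 0.1, 2.0]
grip_width: 53.1
```

Call:
servo_tool(linear=[[0,0,0],[0,0,0],[0,0,-1],[0,0,-2],[0,0,-4]], rot=[[0,0,0],[0,0,0],[0,0,0],[0,0,0],[0,0,0]], grip=[-1,-1,-1,-1,-1])

```text
clock: 11.28
tcp_pos: [526.4, -70.0, 67.1]
ee_rot: [[0.966, -0.259, -0.007], [-0.259, -0.966, 0.001], [-0.007, 0.001, -1.0]]
wrist_force: [0.5, 0.3, -3.5]
grip_width: 52.9
```

```bash
python3 -c "
from h import *
to(555,203,130,-8)"
```

```text
t 11.28 tcp [526.4 -70.   67.1] w 52.9 F [ 0.5  0.3 -3.5] yaw -15.0 | lin [-4.35, -27.1, -6.29] rot [0.1, 0.4, -7.0]
```

Call:
servo_tool(linear=[[0,0,-2],[0,0,-4],[0,0,-6],[-0.2,-2,-7.5],[-0.6,-5,-8.5]], rot=[[0,0,0],[0,0,0],[0,0,0],[0,0,0],[0,0,0]], grip=[-1,-1,-1,-1,-1])

```text
clock: 11.7
tcp_pos: [536.9, -25.3, 155.8]
ee_rot: [[0.964, -0.267, 0.001], [-0.267, -0.964, -0.003], [0.002, 0.003, -1.0]]
wrist_force: [1.5, -0.1, -3.0]
grip_width: 53.1
```

Call:
servo_tool(linear=[[-0.5,-3.5,0],[-1.1,-7,0],[-1.7,-10.5,0],[-2.2,-14,0],[-2.7,-17,0]], rot=[[0,0,-1],[0,0,-2],[0,0,-4],[0,0,-5],[0,0,-6]], grip=[-1,-1,-1,-1,-1])

```text
clock: 12.12
tcp_pos: [553.7, 153.4, 153.9]
ee_rot: [[0.988, -0.154, -0.001], [-0.154, -0.988, 0.0], [-0.001, -0.0, -1.0]]
wrist_force: [-0.4, 0.5, -4.3]
grip_width: 53.5
```

Call:
servo_tool(linear=[[-0.3,-1.5,0],[-0.5,-3,0],[-0.8,-4,0],[-0.9,-4.5,0],[-0.9,-4.5,0]], rot=[[0,0,0],[0,0,0],[0,0,0],[0,0,0],[0,0,0]], grip=[-1,-1,-1,-1,-1])

```text
clock: 12.53
tcp_pos: [552.2, 197.9, 153.8]
ee_rot: [[0.988, -0.154, -0.001], [-0.154, -0.988, 0.0], [-0.001, -0.0, -1.0]]
wrist_force: [-0.1, 0.4, -3.5]
grip_width: 53.1
```

```bash
python3 -c "
from h import *
for i in range(4): optics.grab_frame('scene')
to(555,203,130,-8)"
```

```text
t 12.73 tcp [553.4 194.6 153.8] w 53.4 F [-0.7  0.4 -3. ] yaw -9.1 | lin [0.02, -0.86, 2.38] rot [0.1, 0.0, -1.1]
```

Call:
servo_tool(linear=[[0.05,-0.3,0.6],[0.1,-0.6,1.2],[0.1,-0.85,1.8],[0.1,-0.85,2.4],[0.1,-0.85,2.6]], rot=[[0,0,0],[0,0,-1],[0,0,-1],[0,0,-1],[0,0,-1]], grip=[-1,-1,-1,-1,-1])

```text
clock: 13.15
tcp_pos: [554.3, 205.0, 126.1]
ee_rot: [[0.99, -0.138, -0.003], [-0.138, -0.99, -0.001], [-0.003, 0.001, -1.0]]
wrist_force: [-1.3, 0.5, -4.2]
grip_width: 52.7
```

```bash
python3 - <<'E'
from h import *
for i in range(6): s=optics.grab_frame("scene")[:,:,::-1].copy()
t=optics.grab_frame("top")[:,:,::-1].copy()
to(555,203,122,-8)
cv2.imwrite('pics/r6.png',np.hstack([tile(s,345,200,50,70,8),tile(t,255,215,50,70,8)]))
E
```

```text
t 13.5 tcp [555.9 205.2 128.5] w 53.1 F [ 0.3  0.4 -3.2] yaw -8.0 | lin [-0.06, 0.23, 0.65] rot [-0.0, -0.0, 0.0]
```

View pics/r6.png

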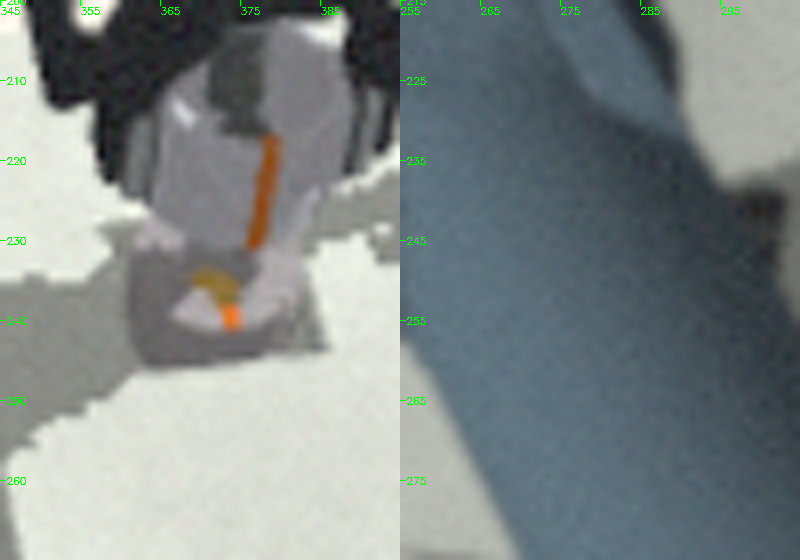

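```bash
python3 - <<'E'
from h import *
tcp=telemetry.get_state()['tcp_pos']; y=np.radians(-8)
for z,p in((125,(376,230.3)),(169,(378.3,216.8))):
    q=at_z("scene",p,z)[:2]; c=q-25*np.array([np.cos(y),np.sin(y)]); print(z,'centre',c.round(1))
    print('pred px',proj("scene",[*(tcp[:2]+25*np.array([np.cos(y),np.sin(y)])),z]).round(1))
for p in((373.45,239.2),): print('dash',at_z("scene",p,90).round(1))
print('hub ellipse pred',[proj("scene",[555+23.5*np.cos(a),203.5+23.5*np.sin(a),90]).round(1).tolist() for a in np.radians([0,90,180,270])])
E
```

```text
125 centre [551.4 206.4]
pred px [376.2 232. ]
169 centre [550.  206.7]
pred px [378.6 219.1]
dash [573.9 201.9  90. ]
hub ellipse pred [[374.8, 240.7], [381.1, 230.3], [367.8, 224.5], [361.3, 234.7]]
```

In the scene crop the jar's stripe foot is at (376,230) and the hub dash at (373.5,239), so the jar sits roughly centred over the hub, a few mm short in x at most. The arm hides the hub in the top view. Shifting a little and lowering by feel.

Call:
servo_tool(linear=[[0.1,0.2,0.3],[0.1,0.2,0.6],[0.1,0.2,0.9],[0.1,0.2,1.1],[0.1,0.2,1.1]], rot=[[0,0,0],[0,0,0],[0,0,0],[0,0,0],[0,0,0]], grip=[-1,-1,-1,-1,-1])

```text
clock: 13.92
tcp_pos: [555.6, 202.7, 116.1]
ee_rot: [[0.99, -0.139, -0.002], [-0.139, -0.99, -0.001], [-0.001, 0.001, -1.0]]
wrist_force: [-0.9, -0.4, -3.5]
grip_width: 52.9
```

Call:
servo_tool(linear=[[0,0,0.1],[0,0,0.2],[0,0,0.3],[0,0,0.4],[0,0,0.4]], rot=[[0,0,0],[0,0,0],[0,0,0],[0,0,0],[0,0,0]], grip=[-1,-1,-1,-1,-1])

```text
clock: 14.33
tcp_pos: [556.2, 203.0, 112.8]
ee_rot: [[0.99, -0.139, -0.0], [-0.139, -0.99, 0.0], [-0.0, -0.0, -1.0]]
wrist_force: [0.2, -0.3, -3.5]
grip_width: 52.9
```

```bash
python3 -c "
from h import *
for i in range(2): optics.grab_frame('scene');to(557,203,107,-8)
print(telemetry.get_state()['wrist_torque'])"
```

```text
t 14.38 tcp [556.2 203.  112.9] w 53.1 F [-0.1 -0.3 -4.5] yaw -8.0 | lin [0.08, -0.01, 0.59] rot [-0.0, 0.0, 0.0]
t 14.43 tcp [556.3 203.  113. ] w 53.0 F [ 0.2  0.1 -3.9] yaw -8.0 | lin [0.07, -0.01, 0.6] rot [-0.0, -0.0, 0.0]
[ 0.04103337 -0.00591928  0.00103416]
```

Call:
servo_tool(linear=[[0,0,0.1],[0,0,0.2],[0,0,0.3],[0,0,0.4],[0,0,0.4]], rot=[[0,0,0],[0,0,0],[0,0,0],[0,0,0],[0,0,0]], grip=[-1,-1,-1,-1,-1])

```text
clock: 14.85
tcp_pos: [556.3, 203.0, 108.8]
ee_rot: [[0.99, -0.139, 0.0], [-0.139, -0.99, 0.0], [0.0, -0.0, -1.0]]
wrist_force: [0.4, -0.0, -3.8]
grip_width: 53.2
```

```bash
python3 -c "
from h import *
for i in range(2): optics.grab_frame('scene');to(557,203,107,-8)
print(telemetry.get_state()['wrist_torque'])"
```

```text
t 14.9 tcp [556.2 203.  108.9] w 52.8 F [-0.3  0.5 -4.4] yaw -8.0 | lin [0.08, -0.01, 0.19] rot [-0.0, 0.0, 0.0]
t 14.95 tcp [556.3 203.  108.9] w 53.0 F [-0.8 -0.1 -3. ] yaw -8.0 | lin [0.07, -0.01, 0.19] rot [-0.0, 0.0, 0.0]
[-0.01100739 -0.01974166 -0.0195328 ]
```

Call:
servo_tool(linear=[[0,0,0.1],[0,0,0.2],[0,0,0.3],[0,0,0.3],[0,0,0.3]], rot=[[0,0,0],[0,0,0],[0,0,0],[0,0,0],[0,0,0]], grip=[-1,-1,-1,-1,-1])

```text
clock: 15.37
tcp_pos: [556.2, 203.1, 105.9]
ee_rot: [[0.99, -0.139, 0.0], [-0.139, -0.99, 0.0], [-0.0, -0.0, -1.0]]
wrist_force: [-0.1, 0.7, -3.1]
grip_width: 53.3
```

```bash
python3 -c "
from h import *
for i in range(2): optics.grab_frame('scene');to(557,203,107,-8)
print(telemetry.get_state()['wrist_torque'])"
```

```text
t 15.42 tcp [556.3 203.  105.9] w 52.8 F [ 0.3 -0.7 -4.7] yaw -8.0 | lin [0.07, -0.01, -0.11] rot [-0.0, 0.0, 0.0]
t 15.47 tcp [556.2 203.  106. ] w 52.5 F [-0.2  0.8 -4.2] yaw -8.0 | lin [0.08, -0.01, -0.1] rot [-0.0, -0.0, 0.0]
[ 0.07700196 -0.05416439 -0.0050623 ]
```

Call:
servo_tool(linear=[[0,0,0.1],[0,0,0.2],[0,0,0.3],[0,0,0.4],[0,0,0.4]], rot=[[0,0,0],[0,0,0],[0,0,0],[0,0,0],[0,0,0]], grip=[-1,-1,-1,-1,-1])

```text
clock: 15.88
tcp_pos: [556.3, 203.0, 101.8]
ee_rot: [[0.99, -0.139, 0.0], [-0.139, -0.99, 0.0], [0.0, -0.0, -1.0]]
wrist_force: [0.6, -0.3, -3.5]
grip_width: 52.9
```

```bash
python3 -c "
from h import *
for i in range(2): optics.grab_frame('scene');to(557,203,98,-8)
print(telemetry.get_state()['wrist_torque'])"
```

```text
t 15.93 tcp [556.3 203.  101.9] w 53.4 F [ 0.3  0.2 -4.3] yaw -8.0 | lin [0.07, -0.01, 0.39] rot [-0.0, -0.0, 0.0]
t 15.98 tcp [556.2 203.  101.9] w 52.8 F [ 0.5  1.2 -5. ] yaw -8.0 | lin [0.08, -0.01, 0.39] rot [-0.0, 0.0, 0.0]
[ 0.07595521 -0.13743559  0.02973122]
```

Call:
servo_tool(linear=[[0,0,0.1],[0,0,0.2],[0,0,0.3],[0,0,0.4],[0,0,0.4]], rot=[[0,0,0],[0,0,0],[0,0,0],[0,0,0],[0,0,0]], grip=[-1,-1,-1,-1,-1])

```text
clock: 16.4
tcp_pos: [556.4, 203.0, 98.7]
ee_rot: [[0.99, -0.139, 0.0], [-0.139, -0.99, -0.0], [0.0, 0.0, -1.0]]
wrist_force: [-2.2, -0.7, 3.8]
grip_width: 52.9
```

```bash
python3 -c "
from h import *
for i in range(2): optics.grab_frame('scene');to(557,203,93.5,-8)
print(telemetry.get_state()['wrist_torque'])"
```

```text
t 16.45 tcp [556.4 203.   98.8] w 53.2 F [-2.5 -1.1  3.5] yaw -8.0 | lin [0.06, -0.01, 0.53] rot [0.0, -0.0, 0.0]
t 16.5 tcp [556.4 203.   98.7] w 53.1 F [-2.5 -0.4  3.8] yaw -8.0 | lin [0.06, -0.01, 0.52] rot [0.0, -0.0, 0.0]
[-0.21989121  0.57364015  0.00216694]
```

Call:
servo_tool(linear=[[0,0,0.1],[0,0,0.2],[0,0,0.3],[0,0,0.3],[0,0,0.3]], rot=[[0,0,0],[0,0,0],[0,0,0],[0,0,0],[0,0,0]], grip=[-1,-1,-1,-1,-1])

```text
clock: 16.92
tcp_pos: [556.4, 203.0, 95.7]
ee_rot: [[0.99, -0.139, 0.0], [-0.139, -0.99, -0.0], [0.0, 0.0, -1.0]]
wrist_force: [-2.6, -1.1, 7.1]
grip_width: 52.9
```

```bash
python3 -c "
from h import *
for i in range(2): optics.grab_frame('scene');to(557,203,93.5,-8)
print(telemetry.get_state()['wrist_torque'])"
```

```text
t 16.97 tcp [556.4 203.   95.7] w 53.3 F [-3.  -1.1  7.2] yaw -8.0 | lin [0.06, -0.01, 0.22] rot [0.0, -0.0, 0.0]
t 17.02 tcp [556.4 203.   95.7] w 52.9 F [-3.  -0.3  6.9] yaw -8.0 | lin [0.06, -0.01, 0.22] rot [0.0, -0.0, 0.0]
[-0.32841892  0.75893856  0.02728634]
```

The force rises 1 N/mm, which fits the sprung seat, so the key is in the keyway. Pressing on until it bottoms.

Call:
servo_tool(linear=[[0,0,0.1],[0,0,0.2],[0,0,0.3],[0,0,0.3],[0,0,0.3]], rot=[[0,0,0],[0,0,0],[0,0,0],[0,0,0],[0,0,0]], grip=[-1,-1,-1,-1,-1], force=100)

```text
clock: 17.43
tcp_pos: [556.5, 203.0, 94.8]
ee_rot: [[0.99, -0.139, 0.0], [-0.139, -0.99, -0.001], [0.0, 0.001, -1.0]]
wrist_force: [-6.3, -4.5, 16.3]
grip_width: 52.8
```

```bash
python3 -c "
from h import *
for i in range(2): optics.grab_frame('scene');to(557,203,93.5,-8)
print(telemetry.get_state()['wrist_torque'])"
```

```text
t 17.48 tcp [556.5 203.   94.8] w 52.8 F [-7.6 -3.2 17. ] yaw -8.0 | lin [0.05, -0.0, 0.13] rot [0.0, -0.0, -0.0]
t 17.53 tcp [556.4 203.   94.8] w 52.9 F [-7.3 -2.7 17.3] yaw -8.0 | lin [0.05, -0.01, 0.13] rot [0.0, -0.0, -0.0]
[-0.71842575  1.58719509  0.0079648 ]
```

Call:
servo_tool(linear=[[-0.04,0,0],[-0.08,0.03,0],[-0.08,0.03,0],[-0.08,0.03,0],[-0.08,0.03,0]], rot=[[0,0,0],[0,0,0],[0,0,0],[0,0,0],[0,0,0]], grip=[-1,-1,-1,-1,-1])

```text
clock: 17.95
tcp_pos: [556.4, 203.0, 94.8]
ee_rot: [[0.99, -0.139, 0.002], [-0.139, -0.99, -0.0], [0.002, -0.0, -1.0]]
wrist_force: [-4.2, -2.0, 14.1]
grip_width: 52.9
```

```bash
python3 - <<'E'
from h import *
for i in range(3): s=optics.grab_frame('scene')[:,:,::-1].copy();to(557,203,93.5,-8)
print(telemetry.get_state()['wrist_torque'])
cv2.imwrite('pics/r7.png',tile(s,340,190,65,70,8))
E
```

```text
t 18.0 tcp [556.4 203.   94.8] w 52.5 F [-5.9 -3.2 14.3] yaw -8.0 | lin [0.06, -0.01, 0.13] rot [-0.0, -0.1, -0.0]
t 18.05 tcp [556.4 203.   94.8] w 52.9 F [-5.1 -3.  15.1] yaw -8.0 | lin [0.06, -0.01, 0.13] rot [-0.0, -0.1, -0.0]
t 18.1 tcp [556.4 203.   94.8] w 52.6 F [-5.3 -2.2 15.3] yaw -8.0 | lin [0.05, -0.01, 0.13] rot [-0.0, -0.1, -0.0]
[-5.93604010e-01  1.22452415e+00 -8.82946457e-04]
```

View pics/r7.png

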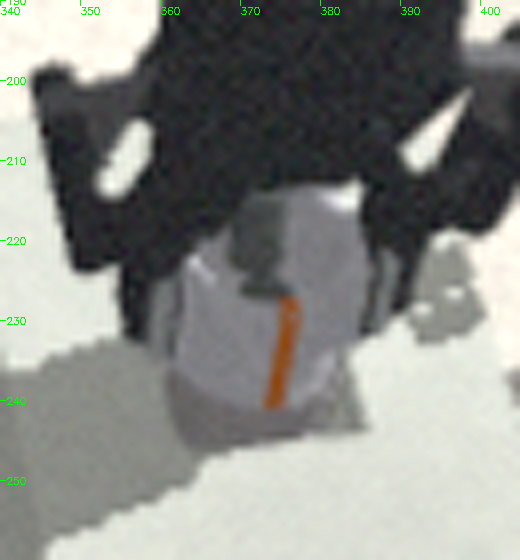

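The jar's foot (stripe end at (373.5,240.5)) now hides the hub's top and its dash, matching the projection for fully home. A rod still shows inside. A slightly firmer push, then hand in.

Call:
servo_tool(linear=[[0,0,0.05],[0,0,0.1],[0,0,0.1],[0,0,0.1],[0,0,0.1]], rot=[[0,0,0],[0,0,0],[0,0,0],[0,0,0],[0,0,0]], grip=[-1,-1,-1,-1,-1])

```text
clock: 18.52
tcp_pos: [556.4, 203.0, 94.7]
ee_rot: [[0.99, -0.139, 0.002], [-0.139, -0.99, -0.0], [0.002, 0.0, -1.0]]
wrist_force: [-7.7, -4.2, 19.2]
grip_width: 53.0
```

```bash
python3 - <<'E'
from h import *
from cell import ctrl
for i in range(3): optics.grab_frame('scene')
to(557,203,93.5,-8);s=telemetry.get_state();print(np.abs(s['qvel']).max())
if 12<s['wrist_force'][2]<40 and s['grip_width']>50: print(ctrl.job_done())
E
```

```text
t 18.67 tcp [556.4 203.   94.7] w 52.9 F [-7.5 -3.1 19.8] yaw -8.0 | lin [0.06, -0.01, 0.12] rot [0.0, -0.1, -0.0]
0.0018192139612230509
the job is handed in; nothing more can be done
None
```

I dropped both dark steel cylinders into the jar on its cork ring, carried the jar to the mill and pressed it home. I handed in at about 18.7 s, still gripping and pushing. The hand-in gives no verdict, so success rests on the checks below.

**Key:** I turned the jar about 7° on the way to line up with the orange dash. The key slipped in with no searching and no contact force before the spring.

**Fully home:** The spring took over near TCP z 100 mm and the force rose about 1 N/mm. It then hit a hard stop at 94.8 mm, about 1 mm above the 93.5 mm I had expected. Working from the spring force alone puts home between 94.3 and 94.8 mm. The last picture also shows the jar's foot covering the top of the hub.

**Final readings:** The wrist force was +19.8 N upward, the opening 52.9 mm with the grip set to 100 N, and the arm at rest. A sideways force of about 8 N remained from a slight misalignment. I shifted the jar to ease it, which helped a little, but the last push brought it back.

**Not confirmed:**
- Only one cylinder is clearly visible in the last picture. Both were seen standing in the jar before I lifted it.
- I did not measure the other objects again at the end. No move went near them, apart from taking the second cylinder from beside the white one.

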